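# Sort out the left-hand screw and try it in the test nut

## Robot

A 6-joint arm with a two-finger parallel gripper is mounted at the origin on the work surface. World frame = base frame: x ahead of the robot, y to its left, z up, the work surface at z = 0. Lengths are in mm, angles in rad, forces in N, time in s.
With the tool pointing down it reaches from about 300 to 775 mm from the base axis. Payload 14.6 kg.
Tool frame: the origin (TCP) lies midway between the tips of the shut fingers; the grasp point (between the pads) lies 19 mm behind it (manip.hold_point_z is the distance from the TCP to the grasp point, in mm); z points along the fingers, y is the direction in which the jaws open and shut (so a half turn about z gives the same grasp; the last joint's range is limited). The gripper opens to 94 mm and grips with 3 to 60 N. Pads are 16 mm wide; open, the fingers measure 119 mm over their backs; the gripper's body (75 mm by 177 mm) begins 78 mm behind the grasp point.
Start: joints at [1.128, 0.3, 1.521, -0, 1.321, -0.067], TCP at [201.856, 511.609, 205.446] pointing down, gripper open.
Joint ranges: [-3.03, 3.03], [-0.79, 2.21], [0.23, 2.52], [-1.04, 4.18], [0, 3.07], [-2.55, 2.55]. Speed limits (rad/s): [2.22, 2.22, 2.57, 3.14, 3.14, 3.14].

## Interface

Orientations are given as [roll, pitch, yaw] about the fixed x, y, z axes, in that order (R = Rz(yaw) Ry(pitch) Rx(roll)).
In Python, from cell import manip gives the robot as it stands.
- The arm moves only by the shell command python3 -m crank 'ROWS' [OPENING] [FORCE]. ROWS is JSON, a list of rows, each an object with "offset": the shift along the world's x, y, z in m, a list of three; "spin": the turn about the world's z in degrees. In form: [{"offset": [dx, dy, dz], "spin": spin}, ...]. A call has exactly 8 rows; each row is the pose to reach, as a shift and turn from the pose measured when the call began; what a row does not reach only later rows make up. A row lasts 1/12 s, in which the tool goes at most 41.7 mm and 7.16 degrees, less where a joint would pass 70% of its speed; a pose out of reach is approached as far as the arm can. A call with a gripper value outside its range is refused whole. OPENING is the opening, from 0 (shut) to 1 (fully open), set as the call begins (- or left out, the last holds). The fingers move at their own pace and stop on an object; FORCE is the grip in N (left out, the last holds). Time passes only in rows, so rows that repeat a pose let the fingers close, or fill a call up. It gives the time, the measured TCP pose, the force and the opening at its end, in the units of the state.
- manip.read_state(): the state, without advancing time (a new reading comes with each control period).
- manip.camera(name): name is "scene" or "top" or "wrist"; returns a dict with "pixels" (384x512x3 uint8, red, green, blue), "fx", "fy", "cx", "cy" (pixels), "extrinsics" (4x4, takes a point from world to camera coordinates); the wrist camera has in their place "hand_eye" (4x4, takes a point from camera to tool coordinates, whose origin is the TCP and whose axes are the flange's). Camera axes: x right, y down, z forward; pixel columns grow to the right and rows downward; lengths in mm; the calibration is good to about 2 mm. A picture is of the moment at which its call begins: read the wrist's pose just before it. There is no depth.
- manip.sign_off(): hands the job in, once; it reports no verdict.
Trained networks look in a picture, given as the dict that the camera call returned (one of the last four; its "shot" number tells which), for a name from the list of things; names that differ only in an ending like _2 or _b are one class to them, and where a whole thing is asked for, a point or a joint stands for the part that bears it (a point fixed in the world has none). Each returns a list of dicts, best first, with "conf" (0 to 1); they miss things now and then, are a little off and sometimes report something else, mostly with a low value. They report only what shows in the picture. A call takes as long as a camera call. They do not tell look-alikes from the thing itself.
- manip.search_frame(picture, name): "location" ([x, y, z] in mm, in world coordinates, good to about 4 mm: the middle of the surface that is visible of it).
- manip.masks_of(picture, name): "mask" (384x512 bool, what is visible of it).
The state is a dict: "clock": time; "joints": joint angles; "qd": joint speeds; "effort": joint torques, N m; "eef_pos": TCP position; "eef_rot": TCP orientation; "wrist_force": force on the tool from outside, world axes, zero at the start; "moment": the same for the moment, N m; "finger_gap": finger opening in mm.
Only numpy, scipy, OpenCV 4.12 (cv2) and the standard library are available. Lean on these libraries where they do the work, as an engineer would, in place of code of your own. Each camera call takes 0.05 s, during which the arm holds its last target. There are 200 camera calls.

## Task

Three clamp screws stand mixed in the clear rack: pick out the left-hand one, which is the one with the flat wing head, and stand it in the left-hand test nut with its wing in line with the long side of the nut's base plate. Then try its thread with a quarter turn anticlockwise seen from above, so that the wing ends up across the plate, and leave it standing in the nut. Leave the two right-hand screws (hexagon head and round head) standing in the rack.

Things in the scene. Friction and masses are not known exactly. Their poses are not given: they have to be found in the camera images.
- left_screw (a point): Left-hand steel screw, 0.26 kg, upright in the rack. Head: upright flat wing 52 long, 14 thick, 30 high, on a round flange 30 wide, 6 thick; below it the threaded shank, 18 thick, 60 long, tapered to 12 at the tip (mm). Point: wing centre, 15 above the flange, 81 above the tip; x along the wing, y through its thickness, z up. The thread is only drawn: the shank slides and turns freely.
- wing_end (a point): A point near one end of the left-hand screw's wing, 25 mm from the wing's centre along its x axis. In the rack the wing lies roughly along the row of screws; it is gripped across its thickness.
- nut_mouth (a point): Left-hand test nut: tall steel hexagon, 43 mm across flats, mid-way on a dark base plate 130 x 70 x 12 mm fixed to the bench. Point: centre of its open mouth, 52 mm above the bench; x along the plate's long side, z up. Bore 22 mm wide, 40 deep, flat bottom; a screw stood in it rests on its tip, its flange 20 mm and its wing's centre 41 mm above the mouth.
- right_hex_screw (a point): Right-hand screw, stays in the rack: same shank and flange, hexagon head 28 mm across flats, 30 high; point: the head's centre, 81 mm above the tip. The rack is a fixed clear acrylic block 250 x 60 x 48 mm with a row of three holes, 22 mm wide, 40 deep, 80 apart; which screw is in which hole varies.
- right_round_screw (a point): Right-hand screw in the rack, to be left there: same shank and flange, head a round knob 34 mm across, 30 mm high. The point is the centre of the head, 81 mm above the shank's tip.
There are look-alikes about, which are no part of the job. What is shaped like the part that bears left_screw but green is not meant.

How it is judged:
By the outcome, as a careful person would: the job done as asked, in the order asked, and still so for the second after the job is handed in, with the robot touching nothing.
It also fails if it takes over 40 s, if anything falls off the work surface, if the arm or the gripper's body presses on something with over 40 N, if the wrist force passes 120 N, or if a joint passes its speed limit or range.

## Working session

There is one attempt and no reset: what is moved stays moved. The work goes in short steps, Python scripts to look and compute and a shell command to move; the robot and the scene stay as the last step left them, time stands still between calls to the robot, and variables do not carry over. Pictures are saved under pics/ and viewed, about 8 in all and at most 12, crops included, and the job is handed in when it is done.

```bash
ls; mkdir -p pics; python3 - <<'E'
from cell import manip
import cv2, numpy as np
s=manip.read_state();print({k:np.round(v,3).tolist() for k,v in s.items()})
ims=[]
for c in ["scene","top"]:
    p=manip.camera(c); ims.append(p["pixels"])
    print(c,p["fx"],p["cx"],np.round(p["extrinsics"],3).tolist())
    for n in ["left_screw","wing_end","nut_mouth","right_hex_screw","right_round_screw"]:
        for d in manip.search_frame(p,n): print(n,np.round(d["location"],1),round(d["conf"],2))
cv2.imwrite("pics/a.png",cv2.resize(ims[0],(800,600))[:,:,::-1])
cv2.imwrite("pics/b.png",cv2.resize(ims[1],(800,600))[:,:,::-1])
E
```

```text
pics
{'clock': 0.0, 'joints': [1.128, 0.3, 1.522, -0.0, 1.321, -0.067], 'qd': [-0.002, -0.001, 0.0, 0.0, -0.001, -0.001], 'effort': [-0.0, -53.181, -35.273, 0.071, 0.025, -0.0], 'eef_pos': [201.744, 511.385, 204.897], 'eef_rot': [-3.14, -0.0, 2.766], 'wrist_force': [-1.173, -0.226, -0.433], 'moment': [0.003, 0.003, -0.064], 'finger_gap': 93.822}
scene 406.5213957989296 254.72503749267364 [[0.704, 0.71, 0.015, -394.196], [0.38, -0.358, -0.853, -155.771], [-0.6, 0.606, -0.522, 1106.8], [0.0, 0.0, 0.0, 1.0]]
left_screw [ 547.  -179.2   88.4] 0.8
left_screw [ 682.6 -188.8   77.4] 0.76
left_screw [ 683.6 -105.    76.8] 0.6
left_screw [ 444.5 -184.4   77.8] 0.58
wing_end [ 441.5 -186.4   74.7] 0.95
wing_end [ 683.5 -191.2   70.2] 0.88
wing_end [ 547.1 -180.    85.6] 0.56
nut_mouth [539.1 198.2   9.6] 0.75
right_hex_screw [539.8 -99.1  87.2] 0.77
right_round_screw [ 564.  -256.8   88.5] 0.84
top 399.523133753115 259.2115707208055 [[-0.003, -1.0, -0.002, -21.533], [-0.98, 0.004, -0.199, 572.148], [0.199, 0.002, -0.98, 745.676], [0.0, 0.0, 0.0, 1.0]]
left_screw [681.8 -89.1  93.1] 0.91
left_screw [ 540.5 -176.3  102.2] 0.64
left_screw [ 670.7 -187.1   96. ] 0.61
wing_end [ 541.7 -168.7  104. ] 0.88
wing_end [673.4 -92.2  89.3] 0.85
wing_end [ 434.6 -182.2   95.3] 0.79
wing_end [ 666.2 -188.1   91.2] 0.57
nut_mouth [519.4 206.6  13.4] 0.97
nut_mouth [ 549.9 -247.7  109.4] 0.35
right_hex_screw [530.  -93.8 102.8] 0.6
right_round_screw [ 553.5 -247.9  107.3] 0.72
```

View pics/a.png

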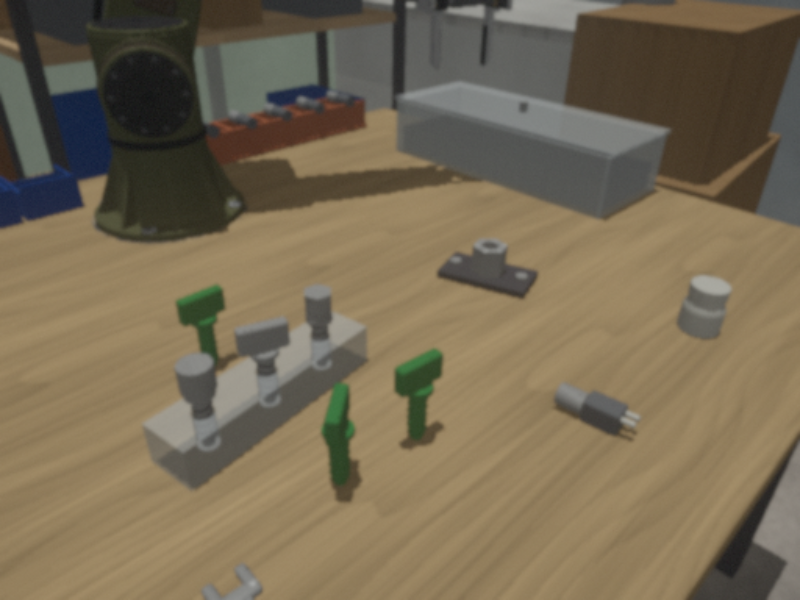

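View pics/b.png

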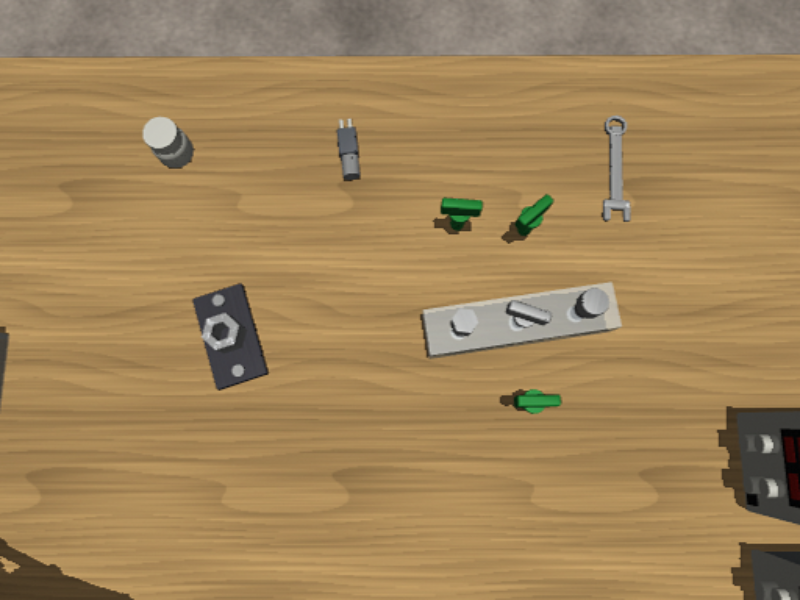

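Candidates for the wing screw: grey wing at the rack's middle hole (top 528,312; scene 262,338); green look-alikes (top 461,207; 535,213; 537,401). By the description it must be the grey one; the hex is at top (464,321) and the round one at (592,303). The nut is at (220,331). I'll move the wrist camera closer and confirm with a crop while measuring.

```bash
cat > h.py <<'E'
from cell import manip
import cv2, numpy as np
from scipy.spatial.transform import Rotation as R
def shot(name):
    s=manip.read_state(); p=manip.camera(name)
    if name=="wrist":
        T=np.eye(4); T[:3,:3]=R.from_euler("xyz",s["eef_rot"]).as_matrix(); T[:3,3]=s["eef_pos"]
        p["E"]=np.linalg.inv(T@np.array(p["hand_eye"]))
    else: p["E"]=np.array(p["extrinsics"])
    return p
def atz(p,uv,z):
    uv=np.atleast_2d(uv).astype(float); E=p["E"]
    d=np.c_[(uv[:,0]-p["cx"])/p["fx"],(uv[:,1]-p["cy"])/p["fy"],np.ones(len(uv))]@E[:3,:3]
    c=-E[:3,:3].T@E[:3,3]
    return (c+d*((z-c[2])/d[:,2])[:,None])[:,:2]
def proj(p,X):
    q=p["E"][:3,:3]@np.array(X,float)+p["E"][:3,3]; return p["fx"]*q[0]/q[2]+p["cx"],p["fy"]*q[1]/q[2]+p["cy"]
def rect(p,m,z):
    m=m.astype(np.uint8); n,l,st,_=cv2.connectedComponentsWithStats(m)
    m=(l==1+np.argmax(st[1:,4]))
    v,u=np.nonzero(m); P=atz(p,np.c_[u,v],z)
    (c,wh,a)=cv2.minAreaRect(P.astype(np.float32)); 
    if wh[0]<wh[1]: wh=wh[::-1];a+=90
    return np.round(c,1),np.round(wh,1),round(a,1)
def save(p,f,box=None,k=1.5):
    im=p["pixels"][:,:,::-1]
    if box: im=im[box[1]:box[3],box[0]:box[2]]
    cv2.imwrite(f,cv2.resize(im,None,fx=k,fy=k,interpolation=cv2.INTER_CUBIC))
E
python3 - <<'E'
from h import *
p=shot("top")
save(p,"pics/c.png",(265,170,405,235),5.7)
hsv=cv2.cvtColor(p["pixels"],cv2.COLOR_RGB2HSV)
for d in manip.masks_of(p,"left_screw"):
    m=d["mask"]; v,u=np.nonzero(m); print(round(d["conf"],2),u.mean()*1.5625,v.mean()*1.5625,"sat",hsv[m][:,1].mean(),rect(p,m,104))
for d in manip.masks_of(p,"nut_mouth"):
    m=d["mask"]; print(round(d["conf"],2),m.sum(),rect(p,m,12))
w=np.array(manip.camera("wrist")["hand_eye"]); print(np.round(w,2).tolist())
m=p["pixels"].max(2)<75; m[:170]=0;m[260:]=0;m[:,:115]=0;m[:,180:]=0
print("plate",rect(p,m,12))
E
```

```text
0.88 532.7880094043887 215.16457680250784 sat 179.59874608150471 (array([ 662.2, -183.9]), array([61.9, 26.1]), 134.8)
0.78 460.2292239010989 210.27214972527472 sat 180.64285714285714 (array([662.6, -93.8]), array([50.8, 40.7]), 89.7)
0.62 534.68017578125 400.482177734375 sat 171.56640625 (array([ 433.5, -176.4]), array([51.3, 23.4]), 89.8)
0.52 526.6717657342657 313.3031031468532 sat 2.835664335664336 (array([ 534.7, -170.3]), array([51.1, 26.1]), 67.3)
0.78 2071 (array([525.1, 212.6]), array([131.9,  71. ]), 18.1)
[[0.0, -0.97, -0.24, 69.93], [1.0, 0.0, 0.0, 0.44], [-0.0, -0.24, 0.97, -178.43], [0.0, 0.0, 0.0, 1.0]]
plate (array([524.4, 212.4]), array([129.1,  69.3]), 18.4)
```

View pics/c.png

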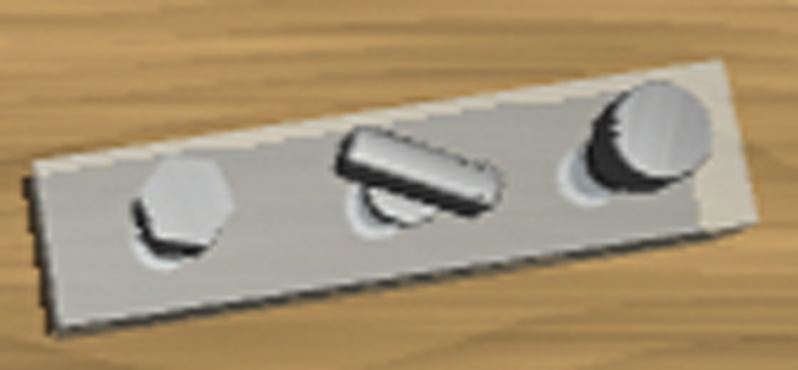

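The crop shows the rack: hexagon at crop (185,205), flat grey wing at (420,170) and round knob at (650,135). The middle one is the target. Next I look at the nut from close up on the way.

```bash
python3 -m crank '[{"offset":[0.027,-0.025,0],"spin":-6},{"offset":[0.054,-0.05,0],"spin":-12},{"offset":[0.081,-0.075,0],"spin":-18},{"offset":[0.108,-0.1,0],"spin":-24},{"offset":[0.135,-0.125,0],"spin":-30},{"offset":[0.162,-0.15,0],"spin":-36},{"offset":[0.189,-0.175,0],"spin":-42},{"offset":[0.216,-0.2,0],"spin":-48}]' 0.5
python3 -m crank '[{"offset":[0.027,-0.025,0],"spin":-6},{"offset":[0.054,-0.05,0],"spin":-12},{"offset":[0.081,-0.075,0],"spin":-18},{"offset":[0.105,-0.097,0],"spin":-24},{"offset":[0.107,-0.099,0],"spin":-30},{"offset":[0.107,-0.099,0],"spin":-36},{"offset":[0.107,-0.099,0],"spin":-42},{"offset":[0.107,-0.099,0],"spin":-43}]'
python3 - <<'E'
from h import *
p=shot("wrist"); save(p,"pics/d.png")
print(p["fx"],p["cx"],p["cy"],manip.read_state()["eef_pos"],manip.read_state()["eef_rot"])
for n in ["nut_mouth"]:
    for d in manip.masks_of(p,n):
        m=d["mask"]; print(round(d["conf"],2),m.sum(),rect(p,m,12),rect(p,m,52))
    for d in manip.search_frame(p,n): print(d["location"],d["conf"])
print(proj(p,[524.5,212.5,52]))
m=p["pixels"].max(2)<75;print("plate",rect(p,m,12))
E
```

```text
clock: 1.47
eef_pos: [419.0, 310.2, 205.7]
eef_rot: [3.141, -0.0, 1.923]
wrist_force: [1.1, 1.6, 0.4]
finger_gap: 47.7
clock: 2.13
eef_pos: [526.1, 210.9, 205.5]
eef_rot: [3.141, 0.0, 1.167]
wrist_force: [1.0, -0.0, -0.4]
finger_gap: 46.8
302.33571565550585 256.9365219904811 192.47557669568025 [525.97461664 211.08538646 205.60146496] [ 3.14131046e+00 -8.41359210e-05  1.17123950e+00]
0.72 5741 (array([525.3, 215.5]), array([130.1,  71. ]), 18.2) (array([528.4, 222. ]), array([116.1,  63.3]), 18.2)
[529.1, 217.2, 8.0] 0.81
(np.float64(255.11491807637145), np.float64(181.23865910343528))
plate (array([450.5,  38.8]), array([767.7, 258.1]), 156.8)
```

View pics/d.png

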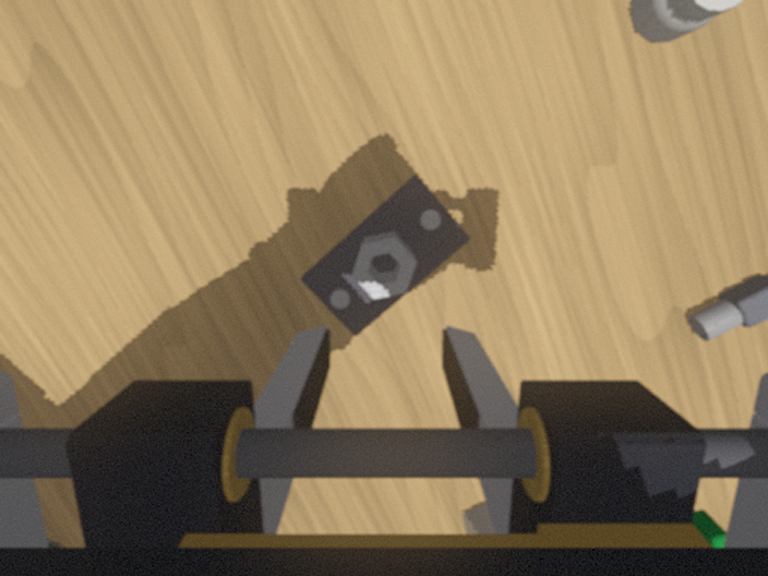

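The bore shows at (384,264) in the picture (raw 256,176), 5 px from where the plate centre predicts. I'll recheck it with the screw in hand. Now over to the rack.

```bash
python3 - <<'E'
from h import *
p=shot("wrist")
print("bore",atz(p,[256,176],52)); save(p,"pics/d2.png",(190,110,320,230),5)
E
python3 -m crank '[{"offset":[0.001,-0.036,0],"spin":0},{"offset":[0.002,-0.072,0],"spin":0},{"offset":[0.004,-0.108,0],"spin":0},{"offset":[0.005,-0.144,0],"spin":0},{"offset":[0.006,-0.18,0],"spin":0},{"offset":[0.008,-0.216,0],"spin":0},{"offset":[0.009,-0.252,0],"spin":0},{"offset":[0.01,-0.288,0],"spin":0}]'
python3 -m crank '[{"offset":[0.001,-0.036,0],"spin":0},{"offset":[0.002,-0.072,0],"spin":0},{"offset":[0.002,-0.093,0],"spin":0},{"offset":[0.002,-0.093,0],"spin":0},{"offset":[0.002,-0.093,0],"spin":0},{"offset":[0.002,-0.093,0],"spin":0},{"offset":[0.002,-0.093,0],"spin":0},{"offset":[0.002,-0.093,0],"spin":0}]'
python3 - <<'E'
from h import *
p=shot("wrist"); save(p,"pics/e.png")
for n in ["left_screw"]:
    for d in manip.masks_of(p,n):
        m=d["mask"]; v,u=np.nonzero(m);print(round(d["conf"],2),m.sum(),u.mean(),v.mean(),rect(p,m,104))
print(proj(p,[538,-170,104]))
E
```

```text
bore [[527.54041999 217.91117955]]
clock: 3.0
eef_pos: [535.6, -78.3, 205.9]
eef_rot: [3.141, -0.0, 1.178]
wrist_force: [1.5, 1.2, -0.4]
finger_gap: 47.0
clock: 3.67
eef_pos: [537.8, -170.2, 206.1]
eef_rot: [3.141, -0.0, 1.181]
wrist_force: [-0.1, -0.5, 0.5]
finger_gap: 46.8
0.89 1832 364.2598253275109 58.08569868995633 (array([664.3, -93.5]), array([49.6, 37.2]), 83.2)
0.75 1217 385.73623664749385 153.17419884963024 (array([ 663. , -182.7]), array([58.7, 25.5]), 123.5)
0.65 977 261.6765609007165 189.7134083930399 (array([ 542.4, -170.4]), array([53.1, 25.7]), 67.6)
(np.float64(257.0044545665027), np.float64(192.90699181158615))
```

View pics/e.png

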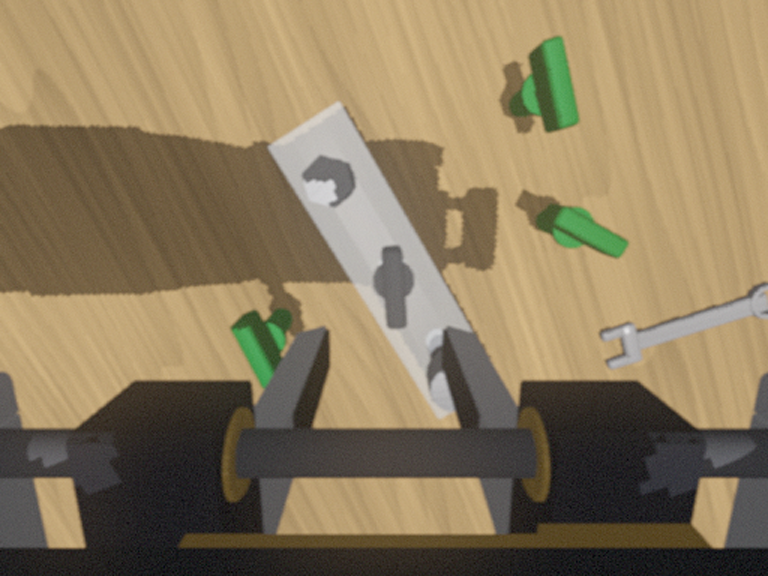

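View pics/d2.png

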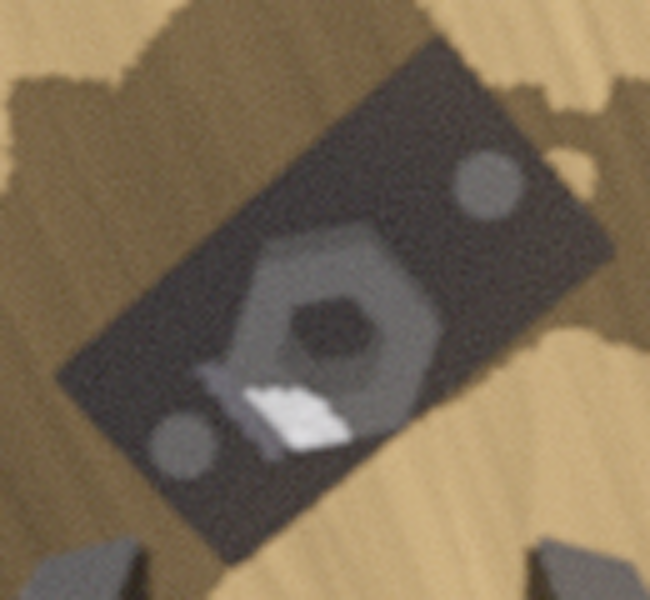

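The wrist view shows the wing at (395,287) in the picture, upright and aligned with the tool's x, about 5.5 mm towards tool +y. I shift and descend.

```bash
python3 -m crank '[{"offset":[0.005,-0.003,0],"spin":0},{"offset":[0.005,-0.003,-0.02],"spin":0},{"offset":[0.005,-0.003,-0.045],"spin":0},{"offset":[0.005,-0.003,-0.07],"spin":0},{"offset":[0.005,-0.003,-0.095],"spin":0},{"offset":[0.005,-0.003,-0.115],"spin":0},{"offset":[0.005,-0.003,-0.127],"spin":0},{"offset":[0.005,-0.003,-0.127],"spin":0}]' 0.5
python3 -m crank '[{"offset":[0,0,0],"spin":0},{"offset":[0,0,0],"spin":0},{"offset":[0,0,0],"spin":0},{"offset":[0,0,0],"spin":0},{"offset":[0,0,0],"spin":0},{"offset":[0,0,0],"spin":0},{"offset":[0,0,0],"spin":0},{"offset":[0,0,0],"spin":0}]' 0 40
python3 - <<'E'
from h import *
p=shot("wrist"); save(p,"pics/f.png",(200,100,330,300),2.9)
q=shot("scene"); save(q,"pics/g.png",(80,150,260,320),2.9)
a=cv2.imread("pics/f.png");b=cv2.imread("pics/g.png");h=min(len(a),len(b));c=np.hstack([a[:h],b[:h]])[:, :800*2]
cv2.imwrite("pics/fg.png",c if c.shape[1]<=800 else cv2.resize(c,None,fx=800/c.shape[1],fy=800/c.shape[1]))
E
```

```text
clock: 4.43
eef_pos: [542.0, -173.1, 76.7]
eef_rot: [-3.139, -0.0, 1.18]
wrist_force: [-1.2, -0.5, -0.3]
finger_gap: 46.8
clock: 5.1
eef_pos: [542.3, -173.2, 77.3]
eef_rot: [-3.14, -0.0, 1.18]
wrist_force: [-0.3, 0.6, 5.9]
finger_gap: 13.7
```

View pics/fg.png

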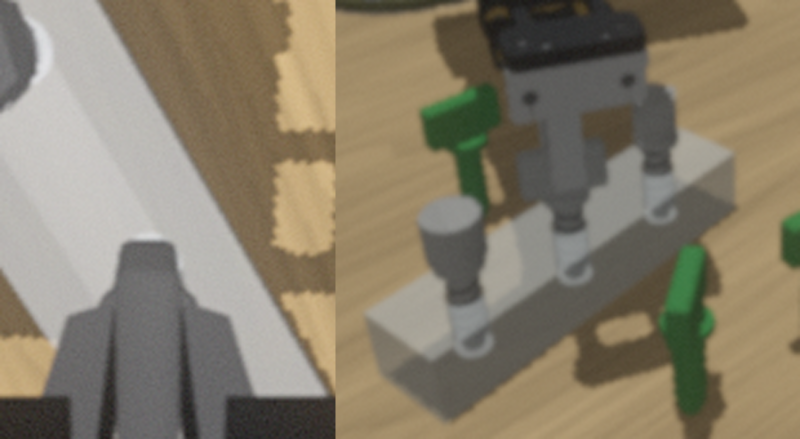

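The wing is held near its middle (gap 13.7 mm), with both neighbours untouched. I lift straight up, then travel above the heads to over the nut, turning to the plate's direction.

```bash
python3 -m crank '[{"offset":[0,0,0.008],"spin":0},{"offset":[0,0,0.022],"spin":0},{"offset":[0,0,0.04],"spin":0},{"offset":[0,0,0.06],"spin":0},{"offset":[0,0,0.08],"spin":0},{"offset":[0,0,0.1],"spin":0},{"offset":[0,0,0.12],"spin":0},{"offset":[0,0,0.125],"spin":0}]'
python3 -m crank '[{"offset":[-0.001,0.02,0],"spin":-4},{"offset":[-0.002,0.05,0],"spin":-8},{"offset":[-0.003,0.08,0],"spin":-12},{"offset":[-0.005,0.11,0],"spin":-16},{"offset":[-0.006,0.14,0],"spin":-20},{"offset":[-0.007,0.17,0],"spin":-24},{"offset":[-0.008,0.2,0],"spin":-28},{"offset":[-0.01,0.23,0],"spin":-32}]'
python3 -m crank '[{"offset":[-0.001,0.03,0],"spin":-4},{"offset":[-0.002,0.06,0],"spin":-8},{"offset":[-0.003,0.09,0],"spin":-12},{"offset":[-0.005,0.12,0],"spin":-16},{"offset":[-0.006,0.145,0],"spin":-17.5},{"offset":[-0.006,0.157,0],"spin":-17.5},{"offset":[-0.006,0.157,0],"spin":-17.5},{"offset":[-0.006,0.157,0],"spin":-17.5}]'
python3 - <<'E'
from h import *
s=manip.read_state();print(s["eef_pos"],s["eef_rot"],s["wrist_force"],s["finger_gap"])
p=shot("wrist"); np.savez("w.npz",px=p["pixels"],E=p["E"]); save(p,"pics/h.png",(170,80,345,300),2.7)
q=shot("scene"); save(q,"pics/i.png",(245,60,365,211),3.94)
a=cv2.imread("pics/h.png");b=cv2.imread("pics/i.png");h=min(len(a),len(b));c=np.hstack([a[:h],b[:h]])
print(c.shape,2.7*800/c.shape[1]); cv2.imwrite("pics/hi.png",c[:, :] if c.shape[1]<=800 else cv2.resize(c,None,fx=800/c.shape[1],fy=800/c.shape[1]))
for d in manip.masks_of(p,"nut_mouth"): print(d["conf"],d["mask"].sum(),rect(p,d["mask"],12))
E
```

```text
clock: 5.87
eef_pos: [543.0, -173.4, 205.5]
eef_rot: [3.14, -0.0, 1.18]
wrist_force: [0.8, 0.2, -2.8]
finger_gap: 13.9
clock: 6.53
eef_pos: [532.3, 58.0, 204.6]
eef_rot: [3.14, 0.001, 0.618]
wrist_force: [0.3, 0.1, -3.2]
finger_gap: 13.8
clock: 7.2
eef_pos: [526.1, 214.7, 203.9]
eef_rot: [3.14, 0.002, 0.315]
wrist_force: [0.9, -0.3, -2.7]
finger_gap: 13.9
[526.0923596  214.71774801 203.8693648 ] [3.14009160e+00 2.22010490e-03 3.14515849e-01] [ 0.93036872 -0.33278817 -2.67599286] 13.85375953387005
(594, 946, 3) 2.2832980972515857
0.71 4707 (array([529.4, 216. ]), array([121.9,  70.1]), 18.3)
```

View pics/hi.png

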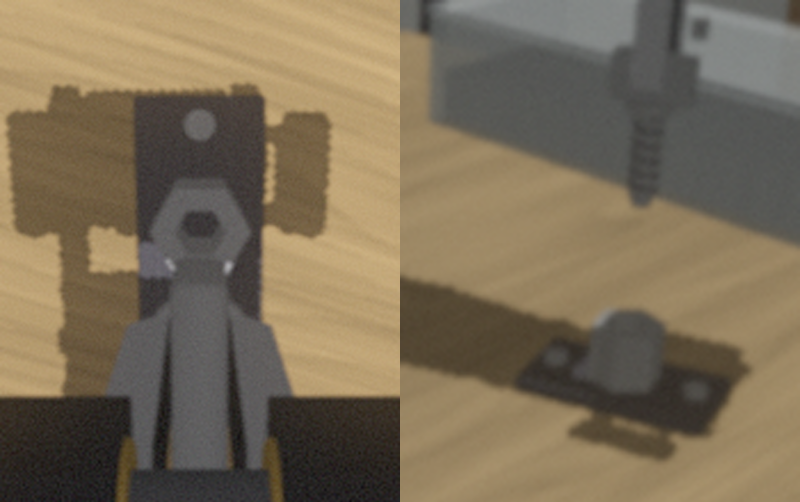

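```bash
python3 - <<'E'
from h import *
s=manip.read_state();t=s["eef_pos"];x=np.array([np.cos(.3145),np.sin(.3145),0])
p=shot("wrist");q=shot("scene")
f=lambda X:np.round(((np.array(proj(p,X))-[170,80])*2.283),0)
g=lambda X:np.round((np.array(proj(q,X))-[245,60])*3.332+[400,0],0)
h=lambda X:np.array([t[0],t[1],X])
print("crop px: mouth",f(h(52)),"wing end top/bot",f(h(231)+26*x),f(h(201)+26*x),"tip",f(h(135)))
print("1mm x mouth",f(h(52)+5*x)-f(h(52)))
print("scene mouth",g(h(52)),"tip",g(h(135)),"flange",g(h(198)), "nut base", g(h(12)))
save(q,"pics/j.png",(290,60,350,190),4.6); save(p,"pics/k.png",(210,140,305,240),6)
a=cv2.imread("pics/j.png");b=cv2.imread("pics/k.png");H=min(len(a),len(b));cv2.imwrite("pics/jk.png",np.hstack([a[:H],b[:H,:500]]));print(a.shape,b.shape)
k=lambda X:np.round((np.array(proj(p,X))-[210,140])*6)
print("k: mouth",k(h(52)),"hex corners",[k(h(52)+24.8*np.array([np.cos(.3145+i*np.pi/3+np.pi/6),np.sin(.3145+i*np.pi/3+np.pi/6),0])).tolist() for i in range(6)],"flange front",k(h(201)+15*x),k(h(195)+15*x),"wingbot",k(h(201)+26*x),"top",k(h(231)+26*x))
E
```

```text
crop px: mouth [199. 232.] wing end top/bot [200. 283.] [200. 252.] tip [200. 278.]
1mm x mouth [  0. -10.]
scene mouth [628. 324.] tip [640. 205.] flange [650. 106.] nut base [623. 377.]
(598, 276, 3) (600, 570, 3)
k: mouth [283. 251.] hex corners [[215.0, 136.0], [150.0, 251.0], [218.0, 362.0], [349.0, 362.0], [416.0, 250.0], [351.0, 136.0]] flange front [286. 406.] [286. 390.] wingbot [286. 304.] top [287. 385.]
```

View pics/jk.png

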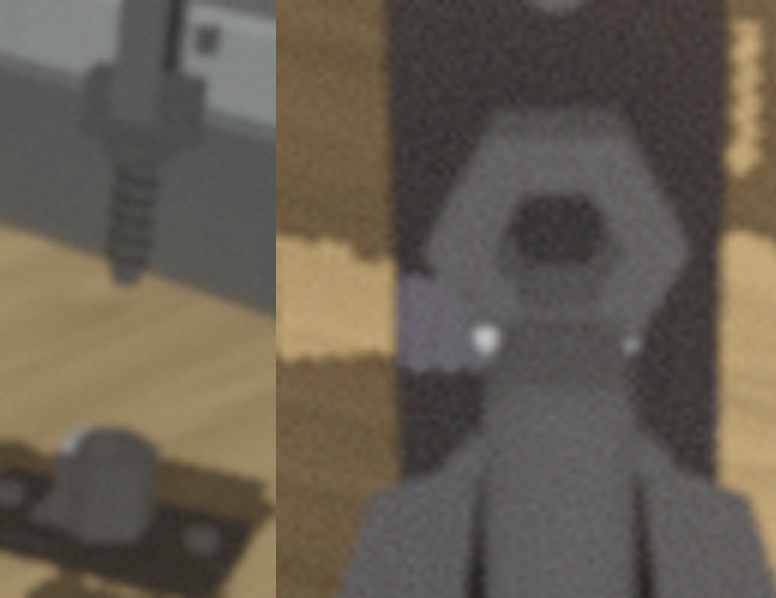

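The screw hangs vertical. The nut mouth (picture 557,248, within 1 mm of prediction) lies about 1.3 mm ahead of it along the plate. I correct for that and lower it in stages, watching the force.

```bash
python3 -m crank '[{"offset":[0.001,0.0005,-0.005],"spin":0},{"offset":[0.0012,0.0005,-0.02],"spin":0},{"offset":[0.0012,0.0005,-0.04],"spin":0},{"offset":[0.0012,0.0005,-0.06],"spin":0},{"offset":[0.0012,0.0005,-0.073],"spin":0},{"offset":[0.0012,0.0005,-0.076],"spin":0},{"offset":[0.0012,0.0005,-0.076],"spin":0},{"offset":[0.0012,0.0005,-0.076],"spin":0}]'
python3 -m crank '[{"offset":[0,0,-0.002],"spin":0},{"offset":[0,0,-0.004],"spin":0},{"offset":[0,0,-0.006],"spin":0},{"offset":[0,0,-0.008],"spin":0},{"offset":[0,0,-0.01],"spin":0},{"offset":[0,0,-0.012],"spin":0},{"offset":[0,0,-0.014],"spin":0},{"offset":[0,0,-0.014],"spin":0}]'
python3 - <<'E'
from h import *
s=manip.read_state();print(s["eef_pos"],s["eef_rot"],s["wrist_force"],s["moment"])
p=shot("wrist");q=shot("scene")
save(q,"pics/l.png",(285,90,350,190),5); save(p,"pics/m.png",(210,130,305,230),5)
a=cv2.imread("pics/l.png");b=cv2.imread("pics/m.png");cv2.imwrite("pics/lm.png",np.hstack([a,b])[:,:800])
E
```

```text
clock: 8.12
eef_pos: [528.1, 214.4, 129.4]
eef_rot: [3.14, 0.0, 0.312]
wrist_force: [0.2, -0.2, -2.8]
finger_gap: 13.8
clock: 8.78
eef_pos: [527.9, 214.4, 114.9]
eef_rot: [3.14, 0.001, 0.312]
wrist_force: [-0.1, -0.1, -3.4]
finger_gap: 13.9
[527.94357053 214.36843134 114.86850415] [3.14028867e+00 6.86370276e-04 3.11531038e-01] [-0.11019181 -0.1043106  -3.42615844] [-0.00719107  0.10492425 -0.02445185]
```

View pics/lm.png

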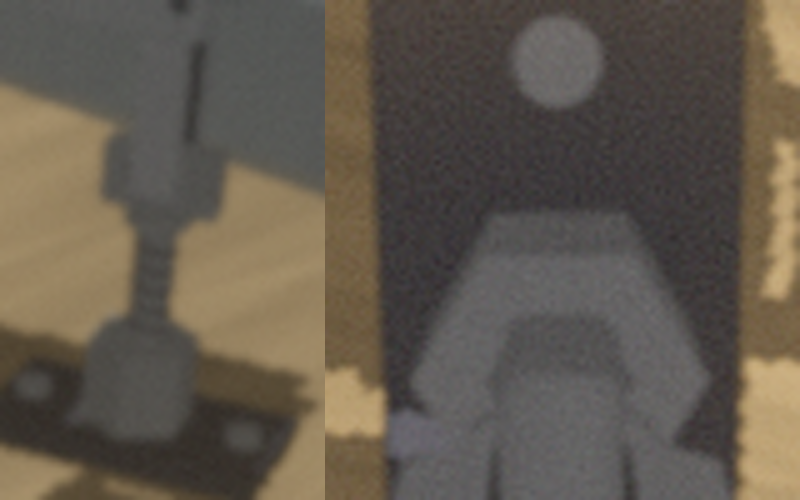

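Tip is in the bore with no side force (-3.4 N is the weight), and the screw looks upright. I lower it to just above the bottom.

```bash
python3 -m crank '[{"offset":[-0.0003,0.0005,-0.004],"spin":0},{"offset":[-0.0003,0.0005,-0.009],"spin":0},{"offset":[-0.0003,0.0005,-0.014],"spin":0},{"offset":[-0.0003,0.0005,-0.019],"spin":0},{"offset":[-0.0003,0.0005,-0.024],"spin":0},{"offset":[-0.0003,0.0005,-0.028],"spin":0},{"offset":[-0.0003,0.0005,-0.031],"spin":0},{"offset":[-0.0003,0.0005,-0.031],"spin":0}]'
python3 -m crank '[{"offset":[0,0,-0.0005],"spin":0},{"offset":[0,0,-0.001],"spin":0},{"offset":[0,0,-0.0015],"spin":0},{"offset":[0,0,-0.002],"spin":0},{"offset":[0,0,-0.0025],"spin":0},{"offset":[0,0,-0.0025],"spin":0},{"offset":[0,0,-0.0025],"spin":0},{"offset":[0,0,-0.0025],"spin":0}]'
```

```text
clock: 9.55
eef_pos: [527.5, 214.8, 83.5]
eef_rot: [3.14, 0.001, 0.312]
wrist_force: [-0.7, -0.9, -2.8]
finger_gap: 13.8
clock: 10.22
eef_pos: [527.7, 214.9, 81.3]
eef_rot: [3.14, 0.001, 0.312]
wrist_force: [-1.1, -0.7, 1.6]
finger_gap: 13.4
```

Seated on the bottom (force went to +1.6 N at z 81.3), with its wing at 17.9° against the plate's 18.3°. Now the quarter turn anticlockwise (+90° about z).

```bash
python3 -m crank '[{"offset":[0,0,0],"spin":4},{"offset":[0,0,0],"spin":10},{"offset":[0,0,0],"spin":16},{"offset":[0,0,0],"spin":22},{"offset":[0,0,0],"spin":28},{"offset":[0,0,0],"spin":34},{"offset":[0,0,0],"spin":40},{"offset":[0,0,0],"spin":45}]'
python3 -m crank '[{"offset":[0,0,0],"spin":6},{"offset":[0,0,0],"spin":12},{"offset":[0,0,0],"spin":18},{"offset":[0,0,0],"spin":24},{"offset":[0,0,0],"spin":30},{"offset":[0,0,0],"spin":36},{"offset":[0,0,0],"spin":42},{"offset":[0,0,0],"spin":45}]'
python3 -m crank '[{"offset":[0,0,0],"spin":0},{"offset":[0,0,0],"spin":0},{"offset":[0,0,0],"spin":0},{"offset":[0,0,0],"spin":0},{"offset":[0,0,0],"spin":0},{"offset":[0,0,0],"spin":0},{"offset":[0,0,0],"spin":0},{"offset":[0,0,0],"spin":0}]'
```

```text
clock: 10.88
eef_pos: [527.7, 214.9, 81.4]
eef_rot: [3.14, 0.001, 1.102]
wrist_force: [-0.8, 0.3, -0.6]
finger_gap: 14.2
clock: 11.55
eef_pos: [527.7, 214.8, 81.3]
eef_rot: [3.14, 0.001, 1.894]
wrist_force: [-1.3, -1.0, -0.7]
finger_gap: 13.4
clock: 12.22
eef_pos: [527.6, 214.8, 81.4]
eef_rot: [3.14, 0.001, 1.894]
wrist_force: [-0.9, -0.0, 0.2]
finger_gap: 13.6
```

At 108.5°, against a target of 108.3°. Release and rise straight up.

```bash
python3 -m crank '[{"offset":[0,0,0],"spin":0},{"offset":[0,0,0],"spin":0},{"offset":[0,0,0],"spin":0},{"offset":[0,0,0],"spin":0},{"offset":[0,0,0],"spin":0},{"offset":[0,0,0],"spin":0},{"offset":[0,0,0],"spin":0},{"offset":[0,0,0],"spin":0}]' 0.5
python3 -m crank '[{"offset":[0,0,0.005],"spin":0},{"offset":[0,0,0.02],"spin":0},{"offset":[0,0,0.04],"spin":0},{"offset":[0,0,0.06],"spin":0},{"offset":[0,0,0.08],"spin":0},{"offset":[0,0,0.1],"spin":0},{"offset":[0,0,0.12],"spin":0},{"offset":[0,0,0.12],"spin":0}]'
python3 - <<'E'
from h import *
p=shot("wrist");q=shot("scene")
for d in manip.masks_of(p,"left_screw")[:3]: print(d["conf"],rect(p,d["mask"],108))
for d in manip.masks_of(p,"nut_mouth")[:2]: print("nut",d["conf"],rect(p,d["mask"],12))
save(q,"pics/n.png",(80,110,380,330),1.7); save(p,"pics/o.png",(190,100,325,275),2.137)
a=cv2.imread("pics/n.png");b=cv2.imread("pics/o.png");h=min(len(a),len(b));cv2.imwrite("pics/no.png",np.hstack([a[:h],b[:h]])[:,:800])
E
```

```text
clock: 12.88
eef_pos: [527.7, 214.8, 81.4]
eef_rot: [3.14, 0.001, 1.893]
wrist_force: [0.1, -0.2, 0.0]
finger_gap: 46.9
clock: 13.55
eef_pos: [528.9, 215.2, 205.8]
eef_rot: [3.134, 0.001, 1.894]
wrist_force: [1.2, 0.2, 0.6]
finger_gap: 47.2
0.68 (array([527. , 217.1]), array([54.3, 25.4]), 107.8)
nut 0.71 (array([525.8, 216. ]), array([130.2,  72. ]), 17.7)
```

View pics/no.png

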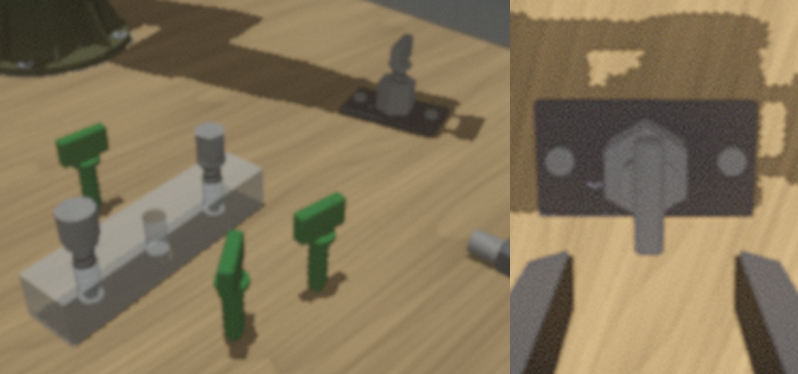

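The screw stands in the nut with its wing at 107.8° against the plate's 17.7°, so it lies square across. The other two are still in the rack and the gripper is clear.

```bash
python3 -c "
from cell import manip
s=manip.read_state();print(s['clock'],s['wrist_force'],s['finger_gap']);print(manip.sign_off())"
```

```text
13.75 [0.10526274 0.15560986 0.09737323] 47.04811052903301
the job is handed in; nothing more can be done
None
```

The job is done and handed in at 13.75 s. I took the grey flat-wing screw from the middle rack hole and stood it on the bottom of the nut's bore, its wing at 17.9° against the plate's 18.3°. I then turned it +90° anticlockwise, released it and moved clear.

In the last pictures the screw stands in the nut with its wing at 107.8° and the plate at 17.7°, so it lies square across. The hexagon and round screws are still in the rack, the green look-alikes were not touched, and the wrist force was about 0 N.

No check failed. The top and wrist cameras placed the nut about 3 mm apart, so I positioned by the wrist camera. The screw went in with no noticeable side force.

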